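Catch a filament spool rolling out of the dry box

ROBOT

A 6-joint arm with a two-finger parallel gripper is mounted at the origin on the work surface. World frame = base frame: x ahead of the robot, y to its left, z up, the work surface at z = 0. Lengths are in m, angles in degrees, forces in N, time in s.
With the tool pointing down it reaches from about 0.375 to 0.925 m from the base axis. Payload 5.7 kg.
Tool frame: the origin (TCP) lies between the finger pads, 19 mm behind the fingertips; this is the grasp point; z points along the fingers, y is the line along which they close (so a half turn about z gives the same grasp; the last joint's range is limited). The gripper opens to 88 mm and grips with 3 to 60 N. Pads are 20 mm wide; open, the fingers measure 115 mm over their backs; the gripper's body (75 mm by 178 mm) begins 61 mm behind the grasp point.
Start: joints at [63.306, 20.558, 86.54, -0, 72.909, -6.595], TCP at [0.206, 0.563, 0.241] pointing down, gripper open.
Joint ranges: [-170.27, 170.27], [-57.76, 135], [12.27, 136.19], [-55.21, 235.2], [11.17, 155.16], [-170.74, 170.74]. Speed limits (degrees/s): [136.94, 136.94, 180, 180, 180, 180].

INTERFACE

Orientations are given as a 3x3 rotation matrix whose columns are the frame's x, y, z axes.
In Python, from cell import r, cams, order gives the robot as it stands.
- The arm moves only by the tool move_arm, never from a script. Its argument "motion" is a list that holds one entry, the list of rows, each a list of 7 numbers: the closure, from -1 (fully open) to 1 (shut), then the shift along the tool's x, y, z in m, then the turn, a rotation vector about the tool's x, y, z in degrees. A call has 1 to 20 rows; each row shifts and turns the commanded pose from where the row before left it, along the tool's axes as they then stand; what a row does not reach is not made up. A row lasts 1/8 s, in which the tool goes at most 62.5 mm and 10.7 degrees, less where a joint would pass 70% of its speed; a pose out of reach is approached as far as the arm can. A call with a gripper value outside its range is refused whole. The fingers move at their own pace and stop on an object; the grip force is fixed at half the most. Time passes only in rows, so rows that do not move let the fingers close. It gives the time, the measured TCP pose, the force, the opening and the grip force at its end, in the units of the state.
- r.get_state(): the state, without advancing time (a new reading comes with each control period).
- cams.snapshot(name): name is "scene" or "top"; returns a dict with "color" (384x512x3 uint8, red, green, blue), "vertical_fov" (degrees; the focal length in pixels is half the picture's height over the tangent of half this angle, whatever the lens; pixels are square), "cx", "cy" (the principal point, pixels), "dist_coeffs" ([k1, k2, p1, p2, k3] as OpenCV has them; the pictures are not rectified), "origin" and "orientation" of the camera in the world. Camera axes: x right, y up, looking along -z (the intrinsics and any distortion apply to the point x, -y, -z); pixel columns grow to the right and rows downward; lengths in m; the calibration is good to about 2 mm. A picture is of the moment at which its call begins. There is no depth.
- order.job_done(): hands the job in; it is judged then, once.
The state is a dict: "t": time; "q": joint angles; "qd": joint speeds; "joint_efforts": joint torques, N m; "position": TCP position; "orientation": TCP orientation; "wrist_force": force on the tool from outside, world axes, zero at the start; "ft_torque": the same for the moment, N m; "gripper_width": opening from 0.0 (shut) to 1.0 (fully open); "finger_force": force on a finger pad.
Only numpy, scipy, OpenCV 4.12 (cv2) and the standard library are available. Lean on these libraries where they do the work, as an engineer would, in place of code of your own. Each camera call takes 0.05 s, during which the arm holds its last target. There are 200 camera calls.

TASK

Press the red lever beside the amber dry box right down, so that the spool of yellow filament is let go and rolls out on its own. When it has come well out of the box, catch it gently: run the fingers down the rails close in front of it at its own speed, let it settle against them, slow it to a standstill on the open rails and keep it still for a second. Then ease it slowly down into the cradle at the low end, leave it there and take the hand away. Do not let it slam into the hand or run into the cradle at speed, and leave the jar, the scraper and the printed tower alone.

Things in the scene. Friction and masses are not known exactly. Their poses are not given: they have to be found in the camera images.
- rack: Spool rack, fixed: two rails sloping down at 0.055 rad. Origin on the table under the middle of the rails at the hood's mouth; x across the rails, away from the lever; y uphill along them (the spool rolls to -y); z up. Rail tops: z = 70 mm + 0.055 y, ending at y = -330 mm. Rails with white guide strips (18 mm high) span x = -52..52 mm. Fingers may reach the open rails from above.
- mouth (a point): Middle of the mouth of the dry box, 60 mm above the rails (height of a spool's centre). The box is a see-through amber hood over the upper rails, rack y = 0..345, x = -59..59 mm, its roof 146 mm above the rails; the spool cannot be reached in it. A brush strip under the roof rubs on the spool and slows it. Downhill of the mouth the rails are open.
- release (a joint): Release lever angle (rad): 0 = up, stop closed; 1.5 = right down at its end stop. A rubber ball on an arm holds the spool and swings up as the lever goes down; the spool starts to roll during the press and is quite free from 1.4 rad. Needs 2 to 3 N at the grip, has no spring, stays where left.
- lever_grip (a point): Middle of the lever's red grip, a bar 22 mm thick and 50 mm long along the rails, beside the open rails. It turns about a shaft parallel to the rails at rack x = -68, z = 127 mm, radius 52 mm: 0.75 rad above level on the -x side at joint 0, 0.75 rad below level at 1.5. Its rack y is about -65 mm.
- spool: Loose filament spool: black flanges 120 mm across and 6 thick, 90 wide overall (too wide to grasp), yellow winding to radius 56 mm between. Origin at its centre, 60 mm above the rails; x is the axle, y and z turn as it rolls. 0.6 kg (0.8 to 1.35 times), rolls like a solid disc. Starts against the stop at rack y = +237. Brittle: the hand may push it with 25 N at most.
- cradle_seat (a point): Where the centre of a seated spool lies: rack y = -358 mm, z = 109 mm. The cradle is two rubber bars 12 mm thick across the rails at rack y = -335 and -380, tops level with the rails and 3 mm higher; the spool sinks 4 mm between them and stays. Faster than about 0.2 m/s it jumps the second bar.
- tray (a point): Middle of the floor of the black overrun tray behind the cradle, rack y = -475: 150 mm wide, 160 long, side walls 55 mm high, padded end wall 110 mm high at rack y = -545. A spool that lands here is lost.
- stop (a point): Where the spool's centre is at the start. Let go, it speeds up at about 0.13 m/s2 in the box (0.08 to 0.18: hidden mass and friction), its front leaves the mouth after 1.4 to 2.5 s at 0.15 to 0.25 m/s; outside about 0.2 m/s2, to 0.4 m/s if uncaught. A hand at rest in its way stops it dead; a good catch first runs along at nearly its speed, then brakes at 0.3 to 0.6 m/s2.
- pellet_jar: Bystander: amber jar with white lid, 76 mm across, 100 mm high. Origin under its centre.
- scraper: Bystander: scraper with orange handle, 200 mm long, lying on the table. Origin under its middle.
- print_tower: Bystander: small grey printed tower, 52 mm across, 105 mm high. Origin under its centre.

How it is judged (in metres and radians):
On the way, in this order (a step that is already met when the one before it is completed fails the run):
1. the lever is down and the spool, more than half out of the box, still rolls at over 0.15 m/s with the hand going along close to it (tool point within 110 mm of its centre, seen from above) (value of joint release above 1.3 rad and y of spool in the frame of rack below 0 m and linear speed of spool above 0.15 m/s and horizontal distance between the grasp point and spool below 0.11 m), for 0.25 s.
2. the spool is brought to a standstill on the open rails and kept there for half a second (y of spool in the frame of rack between -0.325 and -0.04 m and linear speed of spool below 0.05 m/s), for 0.5 s.
At the end, for the whole second after the job is handed in: the spool lies at rest in the cradle, its centre within 12 mm of the seat and its axle across the rails within 0.12 rad, and nothing touches it but the cradle (distance between spool and cradle_seat below 0.012 m and angle between the x axis of spool and the x axis of rack, either way round below 0.12 rad and linear speed of spool below 0.03 m/s and angular speed of spool below 0.5 rad/s).
It fails at once if the spool is pushed with more than 25 N by the hand (contact force between any of the fingers, the arm and spool above 25 N).
It fails at once if the spool runs into the cradle at speed (over 0.2 m/s on the last 35 mm of rail) (y of spool in the frame of rack between -0.335 and -0.3 m and linear speed of spool above 0.2 m/s).
It fails at once if the spool runs past or off the cradle (y of spool in the frame of rack below -0.385 m or height (world z) of spool below 0.095 m).
It fails at once if the spool is tipped over or lifted off the rails (angle between spool's own x axis and vertical below 1.3 rad or height (world z) of spool above 0.165 m).
It fails at once if a bystander is moved by more than 20 mm (distance of any of pellet_jar, scraper, print_tower from where it was at the start of the episode above 0.02 m).
It also fails if it takes over 38 s, if anything falls off the work surface, if the arm or the gripper's body presses on something with over 40 N, if the wrist force passes 120 N, or if a joint passes its speed limit or range.

## Working session

There is one attempt and no reset: what is moved stays moved. The work goes in short steps, Python scripts to look and compute and a tool call to move; the robot and the scene stay as the last step left them, time stands still between calls to the robot, and variables do not carry over. Pictures are saved under pics/ and viewed, at most 10 in all, crops included, and the job is handed in when it is done.

Besides the shell and the picture viewer there is one more tool, called by a JSON object that holds its "op" and its "data", one argument or row to a line. move_arm: Moves the arm, as the interface text tells. Its arguments: {"type":"object","properties":{"motion":{"type":"array","items":{"type":"array","items":{"type":"array","items":{"type":"number"}}}}},"required":["motion"]}

```bash
mkdir -p pics; ls
cat > h.py <<'E'
import numpy as np, cv2
from cell import r,cams,order
def K(s):
    h,w=s["color"].shape[:2]; f=h/2/np.tan(np.radians(s["vertical_fov"])/2)
    return np.array([[f,0,s["cx"]],[0,f,s["cy"]],[0,0,1.]])
def ray(s,uv):
    p=cv2.undistortPoints(np.array(uv,float).reshape(-1,1,2),K(s),np.array(s["dist_coeffs"],float)).reshape(-1,2)
    d=np.c_[p[:,0],-p[:,1],-np.ones(len(p))]@np.array(s["orientation"]).T
    return np.array(s["origin"]),d
def onplane(s,uv,z):
    o,d=ray(s,uv); return o+d*((z-o[2])/d[:,2:])
def proj(s,P):
    P=np.atleast_2d(P); c=(P-np.array(s["origin"]))@np.array(s["orientation"])*[1,-1,-1]
    return cv2.projectPoints(c,np.zeros(3),np.zeros(3),K(s),np.array(s["dist_coeffs"],float))[0].reshape(-1,2)
E
python3 - <<'E'
from h import *
for n in ("scene","top"):
    s=cams.snapshot(n); cv2.imwrite(f"pics/{n}0.png",s["color"][:,:,::-1]); print(n,s["origin"],s["vertical_fov"],s["dist_coeffs"],s["orientation"])
print(r.get_state())
E
```

```text
pics
scene [0.97269364 0.17432033 0.98693026] 54.07634868555477 [-0.04320095  0.          0.          0.          0.        ] [[-0.27001564 -0.83914148  0.47215795]
 [ 0.96278589 -0.24121975  0.12188664]
 [ 0.01161369  0.48749831  0.87304669]]
top [0.26189238 0.02477974 1.23249917] 47.563914048453 [0.02913199 0.         0.         0.         0.        ] [[ 1.65066506e-02  9.80316608e-01 -1.96740638e-01]
 [-9.99855778e-01  1.69698711e-02  6.68781476e-04]
 [ 3.99428087e-03  1.96701225e-01  9.80455340e-01]]
{'t': 0.1, 'q': array([ 6.33054888e+01,  2.05931526e+01,  8.65904227e+01, -3.36178422e-04,
        7.29088900e+01, -6.59671016e+00]), 'qd': array([ 0.00906279, -0.0907876 , -0.1147162 , -0.09781761,  0.07542397,
        0.01283932]), 'joint_efforts': array([-3.53219266e-04, -5.16361034e+01, -2.71405578e+01,  6.76370412e-02,
        2.77950283e-02,  6.07000317e-08]), 'position': array([0.20594364, 0.56293895, 0.24061614]), 'orientation': array([[-9.39107970e-01,  3.43621451e-01, -7.19972642e-04],
       [ 3.43622159e-01,  9.39106877e-01, -1.44433213e-03],
       [ 1.79827756e-04, -1.60378237e-03, -9.99998698e-01]]), 'wrist_force': array([-0.41187503, -0.34548389,  0.36965721]), 'ft_torque': array([-0.04153066, -0.03388559, -0.05855248]), 'finger_force': 0.0, 'gripper_width': 0.9984802282872162}
```

View pics/scene0.png

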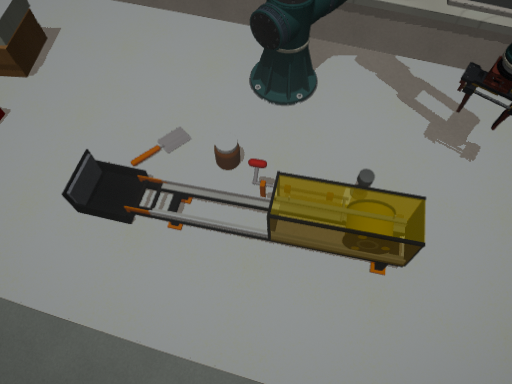

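View pics/top0.png

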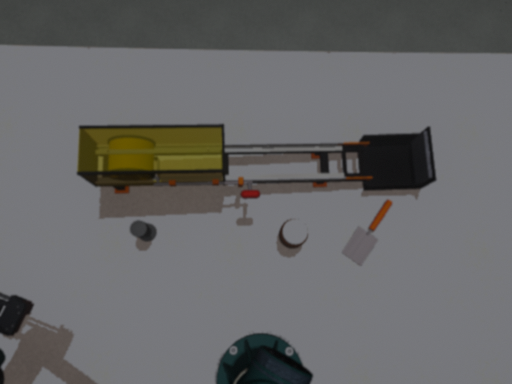

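The scene view shows the hood at about (270-425, 175-265), the red grip at (257,163), the cradle bars at (148-165, 200) and the tray at (110,190). The top view shows the hood at (80-225, 125-187), the grip at (250,194), the jar at (294,232), the tower at (143,231) and the scraper at (370,230). The rack runs along world -y. I'll zoom in for corner points.

Run:
```python
import cv2,numpy as np
a=cv2.imread("pics/top0.png")[115:215,200:440]; a=cv2.resize(a,None,fx=3.3333,fy=3.3333,interpolation=cv2.INTER_CUBIC)
b=cv2.imread("pics/scene0.png")[145:245,60:300]; b=cv2.resize(b,None,fx=3.3333,fy=2.6,interpolation=cv2.INTER_CUBIC)
c=cv2.convertScaleAbs(np.vstack([a[:333],b]),alpha=1.4)
cv2.imwrite("pics/z.png",c);print(c.shape)
for n in("top0","scene0"):
    i=cv2.imread(f"pics/{n}.png");h=cv2.cvtColor(i,cv2.COLOR_BGR2HSV)
    m=(((h[...,0]<6)|(h[...,0]>174))&(h[...,1]>150)&(h[...,2]>90)).astype(np.uint8)
    _,_,st,ce=cv2.connectedComponentsWithStats(m)
    for s,q in zip(st[1:],ce[1:]):
        if s[4]>15: print(n,s,q)
    m=((h[...,0]>=22)&(h[...,0]<32)&(h[...,1]>200)).astype(np.uint8)
    print(cv2.boundingRect(m))
```

```text
(593, 800, 3)
top0 [242 190  17   6  86] [250.11627907 192.8255814 ]
(80, 133, 111, 38)
scene0 [249 159  18   8 109] [256.98165138 162.66055046]
(271, 176, 154, 77)
```

View pics/z.png

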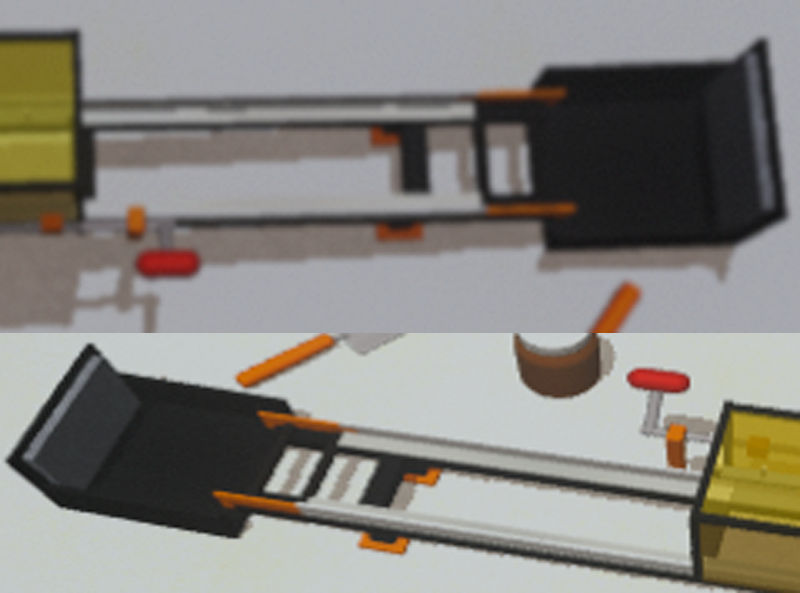

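The zoom shows the roof corners at the mouth and the tray end-wall corners clearly in both views. I'll triangulate them, fit the planar rack pose, and check it against the red grip.

```bash
cat >> h.py <<'E'
def tri(s1,u1,s2,u2):
    o1,d1=ray(s1,[u1]);o2,d2=ray(s2,[u2]);d1=d1[0];d2=d2[0]
    k=np.linalg.lstsq(np.c_[d1,-d2],o2-o1,rcond=None)[0]
    a=o1+k[0]*d1;b=o2+k[1]*d2
    return (a+b)/2,np.linalg.norm(a-b)
E
python3 - <<'E'
from h import *
S=cams.snapshot("scene");T=cams.snapshot("top")
kp=[((59,0,216),(223.7,124.6),(269.1,213.8)),((-59,0,216),(223.7,171.4),(278,172.3)),
((75,-545,110),(429.8,127.6),(63.6,193.8)),((-75,-545,110),(435.2,179.5),(87.6,150.4)),
((-68-52*np.cos(.75),-65,127+52*np.sin(.75)),(250.1,192.8),(257,162.7))]
M=[];W=[]
for m,a,b in kp:
    p,e=tri(T,a,S,b);print(m,p.round(4),round(e,4),onplane(T,[a],m[2]/1e3)[0].round(4),onplane(S,[b],m[2]/1e3)[0].round(4))
    for s,u in((T,a),(S,b)): M.append(np.array(m[:2])/1e3);W.append(onplane(s,[u],m[2]/1e3)[0,:2])
M=np.array(M);W=np.array(W)
a=(M-M.mean(0))@[1,1j];b=(W-W.mean(0))@[1,1j]
yaw=np.angle((a.conj()*b).sum());R=np.array([[np.cos(yaw),-np.sin(yaw)],[np.sin(yaw),np.cos(yaw)]])
t=W.mean(0)-R@M.mean(0);print("yaw",np.degrees(yaw),"t",t,"\n",((W-M@R.T-t)@R*1e3).round(1))
np.save("rack.npy",[*t,yaw])
for m in [(0,-.0,.13),(0,-.33,.11),(-.106,-.065,.162),(-.106,-.065,.092)]: print(m,R@m[:2]+t)
for p in [(52,-5,87.7),(52,-330,70)]: q=np.r_[R@(np.array(p[:2])/1e3)+t,p[2]/1e3];print(proj(T,q),proj(S,q))
E
```

```text
(59, 0, 216) [0.6253 0.1049 0.2229] 0.0065 [0.6285 0.1022 0.216 ] [0.6216 0.1075 0.216 ]
(-59, 0, 216) [0.5104 0.0993 0.216 ] 0.0012 [0.5105 0.0987 0.216 ] [0.5103 0.0998 0.216 ]
(75, -545, 110) [ 0.6672 -0.4444  0.1071] 0.0048 [ 0.6673 -0.4456  0.11  ] [ 0.6678 -0.4396  0.11  ]
(-75, -545, 110) [ 0.5238 -0.45    0.1069] 0.0047 [ 0.524  -0.4511  0.11  ] [ 0.5251 -0.445   0.11  ]
(np.float64(-106.04782118143868), -65, np.float64(162.44521552121338)) [0.4685 0.0354 0.1679] 0.0011 [0.4697 0.0349 0.1624] [0.465  0.035  0.1624]
yaw 2.811934981984624 t [0.56883365 0.1014506 ] 
 [[ 0.6 -2.1]
 [-6.   3.5]
 [ 0.6  0.1]
 [ 0.4  1.3]
 [-3.5 -6.3]
 [-2.7 -0.3]
 [ 3.1 -4.7]
 [ 4.5  1.3]
 [ 3.8  3.4]
 [-0.9  3.8]]
(0, -0.0, 0.13) [0.56883365 0.1014506 ]
(0, -0.33, 0.11) [ 0.58502273 -0.22815206]
(-0.106, -0.065, 0.162) [0.46615004 0.03132873]
(-0.106, -0.065, 0.092) [0.46615004 0.03132873]
[[227.8690292  143.35939424]] [[264.23824762 233.88101505]]
[[345.05748404 141.71700655]] [[146.14469771 210.48669653]]
```

{"op": "move_arm", "data": {
  "motion": [
    [[1, 0, 0, -0.01, 0, 0, 9.6], [1, 0, 0, -0.01, 0, 0, 9.6], [1, 0, 0, -0.01, 0, 0, 9.6], [1, 0, 0, -0.01, 0, 0, 9.6], [1, 0, 0, -0.01, 0, 0, 9.6], [1, 0, 0, -0.01, 0, 0, 9.6], [1, 0, 0, 0, 0, 0, 9.5], [1, -0.06, 0.025, 0, 0, 0, 0], [1, -0.061, 0.026, 0, 0, 0, 0], [1, -0.061, 0.026, 0, 0, 0, 0], [1, -0.061, 0.026, 0, 0, 0, 0], [1, -0.061, 0.026, 0, 0, 0, 0], [1, -0.061, 0.026, 0, 0, 0, 0], [1, -0.061, 0.026, 0, 0, 0, 0], [1, -0.061, 0.026, 0, 0, 0, 0], [1, -0.061, 0.026, 0, 0, 0, 0]]
  ]
}}

```text
t: 2.2
position: [0.4518, 0.0552, 0.3015]
orientation: [[-0.049, 0.999, 0.001], [0.999, 0.049, 0.0], [0.0, 0.001, -1.0]]
wrist_force: [1.1, 1.2, -0.1]
gripper_width: 0.01
finger_force: 0.0
```

```bash
cat >> h.py <<'E'
t0=np.load("rack.npy");cy,sy=np.cos(t0[2]),np.sin(t0[2])
def torack(p): d=np.array(p[:2])-t0[:2]; return np.array([cy*d[0]+sy*d[1],-sy*d[0]+cy*d[1],p[2]])
def fromrack(p): return np.array([t0[0]+cy*p[0]-sy*p[1],t0[1]+sy*p[0]+cy*p[1],p[2]])
def st():
    s=r.get_state();o=s["orientation"]
    print("t",round(s["t"],3),"rack",torack(s["position"]).round(4),"head",np.degrees(np.arctan2(o[1,1],o[0,1])-t0[2]).round(2),"zz",o[:,2].round(3),"F",s["wrist_force"].round(1),"w",round(s["gripper_width"],2),"q",s["q"].round(0))
E
python3 -c "
from h import *
st()"
```

```text
t 2.2 rack [-0.1191 -0.0405  0.3015] head -0.02 zz [ 0.001  0.    -1.   ] F [ 1.1  1.2 -0.1] w 0.01 q [-2.  5. 98.  0. 76. -5.]
```

{"op": "move_arm", "data": {
  "motion": [
    [[1, 0, 0, 0.03, 0, 0, 0], [1, 0, 0, 0.03, 0, 0, 0], [1, 0, 0, 0.03, 0, 0, 0], [1, 0, 0, 0.005, 0, 0, 0], [1, 0, 0, 0, 0, 0, 0]]
  ]
}}

```text
t: 2.82
position: [0.4515, 0.0572, 0.2067]
orientation: [[-0.049, 0.999, -0.0], [0.999, 0.049, -0.0], [-0.0, -0.0, -1.0]]
wrist_force: [-0.2, -0.3, 0.4]
gripper_width: 0.004
finger_force: 0.0
```

```bash
python3 -c "
from h import *
st()
for n in ('scene','top'):
    s=cams.snapshot(n);cv2.imwrite(f'pics/{n}1.png',s['color'][:,:,::-1])
a=cv2.imread('pics/top1.png')[100:240,70:330];b=cv2.imread('pics/scene1.png')[120:260,180:440]
cv2.imwrite('pics/p1.png',cv2.resize(np.vstack([a,b]),None,fx=2.1,fy=2.1,interpolation=cv2.INTER_CUBIC))"
```

```text
t 2.825 rack [-0.1194 -0.0384  0.2067] head -0.01 zz [-0. -0. -1.] F [-0.2 -0.3  0.4] w 0.0 q [ -1.  11. 106.  -0.  63.  -4.]
```

View pics/p1.png

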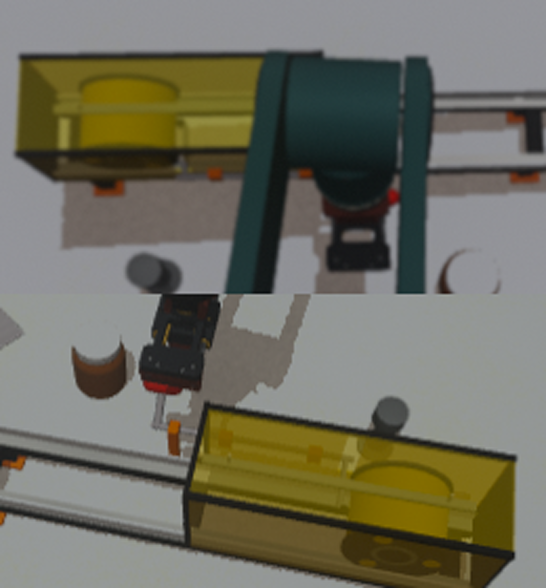

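The scene view shows the gripper just above the red grip (about 20 mm uphill of it), with the spool visible as bright yellow in the hood. I'll correct the lateral lag and prepare the spool tracker.

{"op": "move_arm", "data": {
  "motion": [
    [[1, -0.016, 0.005, 0, 0, 0, 0], [1, -0.016, 0.004, 0, 0, 0, 0], [1, 0, 0, 0.005, 0, 0, 0], [1, 0, 0, 0, 0, 0, 0]]
  ]
}}

```text
t: 3.42
position: [0.4614, 0.0254, 0.2008]
orientation: [[-0.048, 0.999, -0.001], [0.999, 0.048, 0.0], [0.0, -0.001, -1.0]]
wrist_force: [0.5, 0.5, 0.8]
gripper_width: 0.004
finger_force: 0.0
```

```bash
cat >> h.py <<'E'
a=np.linspace(0,2*np.pi,72)
def mask(s,lo=(20,200,150),hi=(34,255,255)):
    h=cv2.cvtColor(s["color"],cv2.COLOR_RGB2HSV); return cv2.inRange(h,lo,hi)
def pred(s,y):
    P=[fromrack((x,y+.056*np.cos(k),.07+.055*y+.06+.056*np.sin(k))) for x in(-.039,.039) for k in a]
    return proj(s,np.array(P))
E
python3 - <<'E'
from h import *
st()
s=cams.snapshot("scene");h=cv2.cvtColor(s["color"],cv2.COLOR_RGB2HSV)
p=pred(s,.237);print(p.min(0),p.max(0))
for u in range(280,420,8): print(u,h[212,u],h[225,u])
for lo in(120,150,170,190):
    m=mask(s,(20,200,lo));n,_,S,_=cv2.connectedComponentsWithStats(m);print(lo,[list(x) for x in S[1:] if x[4]>40])
E
```

```text
t 3.425 rack [-0.1111 -0.0707  0.2008] head -0.07 zz [-0.001  0.    -1.   ] F [0.5 0.5 0.8] w 0.0 q [ -5.  12. 106.   0.  62.  -8.]
[341.13504883 201.62747431] [391.27005957 250.8942271 ]
280 [ 26 223  88] [ 21 142 106]
288 [ 26 215  96] [ 21 142 106]
296 [ 26 187 120] [ 22 147 104]
304 [ 26 180 123] [ 21 146  98]
312 [ 26 184 122] [24 96 37]
320 [ 26 195 119] [23 64 32]
328 [ 25 198 117] [23 99 44]
336 [ 26 205 112] [ 25 184 133]
344 [ 26 207 111] [ 25 207 112]
352 [ 26 185 123] [ 25 255 118]
360 [ 26 190 122] [ 25 255 126]
368 [ 25 216 124] [ 25 255 130]
376 [ 25 255 132] [ 25 255 132]
384 [ 25 255 131] [ 25 255 131]
392 [ 25 255 123] [ 25 255 124]
400 [ 25 220 130] [ 26 202 115]
408 [ 25 215 129] [ 26 252  86]
416 [ 25 232  87] [ 26 249  85]
120 [[np.int32(280), np.int32(177), np.int32(65), np.int32(31), np.int32(1101)], [np.int32(364), np.int32(192), np.int32(57), np.int32(28), np.int32(632)], [np.int32(351), np.int32(203), np.int32(43), np.int32(14), np.int32(354)], [np.int32(353), np.int32(216), np.int32(41), np.int32(20), np.int32(534)]]
150 []
170 []
190 []
```

{"op": "move_arm", "data": {
  "motion": [
    [[1, 0, 0, 0.014, 0, 0, 0], [1, 0, 0, 0.014, 0, 0, 0], [1, 0, 0, 0.014, 0, 0, 0], [1, 0, 0, 0.014, 0, 0, 0], [1, 0, 0, 0.012, 0, 0, 0], [1, 0, 0, 0.006, 0, 0, 0]]
  ]
}}

```text
t: 4.22
position: [0.4632, 0.0256, 0.1269]
orientation: [[-0.049, 0.999, 0.002], [0.999, 0.049, -0.0], [-0.0, 0.002, -1.0]]
wrist_force: [3.5, 0.6, 3.4]
gripper_width: 0.001
finger_force: 1.6
```

```bash
cat >> h.py <<'E'
Y=np.linspace(-.38,.26,641)
def spool(save=None):
    s=cams.snapshot("scene");h=cv2.cvtColor(s["color"],cv2.COLOR_RGB2HSV)
    m=cv2.inRange(h,(20,248,95),(34,255,255))|cv2.inRange(h,(20,200,150),(34,255,255))
    m=cv2.morphologyEx(m,cv2.MORPH_OPEN,np.ones((3,3)))
    m[:150]=0
    m=cv2.morphologyEx(m,cv2.MORPH_CLOSE,np.ones((7,7)))
    n,l,S,C=cv2.connectedComponentsWithStats(m);k=1+np.argmax(S[1:,4]) if n>1 else 0
    U=proj(s,np.array([fromrack((0,y,.07+.055*y+.116)) for y in Y]))[:,0]
    cu=C[k][0]
    if save: cv2.imwrite(save,s["color"][:,:,::-1])
    return round(float(np.interp(cu,U,Y)),4),S[k].tolist(),C[k].round(1).tolist()
E
python3 - <<'E'
from h import *
st();print(spool("pics/s2.png"));st()
E
```

```text
t 4.225 rack [-0.1093 -0.0706  0.1269] head -0.01 zz [ 0.002 -0.    -1.   ] F [3.5 0.6 3.4] w 0.0 q [ -5.  18. 111.  -0.  51.  -8.]
(0.2019, [332, 199, 49, 34, 1290], [357.3, 215.3])
t 4.275 rack [-0.1098 -0.0707  0.1265] head -0.01 zz [ 0.001 -0.    -1.   ] F [ 1.3 -0.5  0.7] w 0.0 q [ -5.  18. 111.  -0.  51.  -8.]
```

{"op": "move_arm", "data": {
  "motion": [
    [[1, 0, 0, 0.005, 0, 0, 0], [1, 0, 0, 0.002, 0, 0, 0]]
  ]
}}

```text
t: 4.53
position: [0.4626, 0.0254, 0.1205]
orientation: [[-0.049, 0.999, 0.001], [0.999, 0.049, -0.0], [-0.0, 0.001, -1.0]]
wrist_force: [2.4, -0.1, 2.6]
gripper_width: 0.007
finger_force: 1.8
```

Run:
```python
from h import *
st();print(spool("pics/s3.png"))
```

```text
t 4.525 rack [-0.1098 -0.0707  0.1205] head -0.01 zz [ 0.001 -0.    -1.   ] F [ 2.4 -0.1  2.6] w 0.01 q [ -5.  19. 111.  -0.  50.  -8.]
(0.1656, [317, 192, 48, 38, 1279], [341.6, 212.2])
```

{"op": "move_arm", "data": {
  "motion": [
    [[-0.6, -0.02, 0.005, -0.03, 0, 0, 0], [-0.6, -0.014, 0.052, 0.01, 0, 0, 0], [-0.6, 0, 0.053, 0.01, 0, 0, 0]]
  ]
}}

```text
t: 4.95
position: [0.5737, -0.0039, 0.1306]
orientation: [[-0.048, 0.999, -0.001], [0.999, 0.048, -0.001], [-0.0, -0.001, -1.0]]
wrist_force: [0.3, -0.2, -0.2]
gripper_width: 0.304
finger_force: 0.0
```

Run:
```python
from h import *
st();print(spool("pics/s4.png"))
```

```text
t 4.95 rack [-0.0003 -0.1055  0.1306] head -0.08 zz [-0.001 -0.001 -1.   ] F [ 0.3 -0.2 -0.2] w 0.3 q [ -7.  25.  97.  -0.  58. -10.]
(0.0982, [289, 191, 47, 34, 1215], [312.8, 207.2])
```

{"op": "move_arm", "data": {
  "motion": [
    [[-0.6, 0, 0, 0, 0, 0, 0], [-0.6, -0.002, 0, 0, 0, 0, 0]]
  ]
}}

```text
t: 5.25
position: [0.5712, -0.0047, 0.1298]
orientation: [[-0.049, 0.999, -0.003], [0.999, 0.049, 0.0], [0.0, -0.003, -1.0]]
wrist_force: [-0.5, -0.0, 0.5]
gripper_width: 0.581
finger_force: 0.0
```

Run:
```python
from h import *
st();print(spool("pics/s5.png"))
```

```text
t 5.25 rack [-0.0029 -0.1061  0.1298] head 0.01 zz [-0.003  0.    -1.   ] F [-0.5 -0.   0.5] w 0.58 q [ -7.  25.  97.  -0.  58. -10.]
(0.043, [267, 187, 44, 33, 1083], [289.7, 202.9])
```

{"op": "move_arm", "data": {
  "motion": [
    [[-0.6, -0.006, 0.001, 0, 0, 0, 0], [-0.6, -0.019, 0.001, 0.001, 0, 0, 0], [-0.6, -0.029, 0, 0.0015, 0, 0, 0], [-0.6, -0.032, 0, 0.002, 0, 0, 0]]
  ]
}}

```text
t: 5.8
position: [0.5796, -0.0926, 0.1261]
orientation: [[-0.049, 0.999, 0.0], [0.999, 0.049, -0.001], [-0.001, 0.0, -1.0]]
wrist_force: [-0.1, -0.6, -0.2]
gripper_width: 0.799
finger_force: 0.0
```

Run:
```python
from h import *
st()
```

```text
t 5.8 rack [ 0.0012 -0.1944  0.1261] head 0.01 zz [ 0.    -0.001 -1.   ] F [-0.1 -0.6 -0.2] w 0.8 q [-16.  27.  95.  -0.  58. -19.]
```

Run:
```python
from h import *
print(spool("pics/s6.png"));st()
```

```text
(-0.101, [208, 177, 44, 35, 1043], [231.2, 193.4])
t 5.85 rack [ 0.0016 -0.1983  0.126 ] head -0.07 zz [ 0.001 -0.003 -1.   ] F [ 0.5 -2.7  0.2] w 0.8 q [-16.  27.  95.  -0.  58. -19.]
```

{"op": "move_arm", "data": {
  "motion": [
    [[-0.6, -0.037, 0, 0.002, 0, 0, 0], [-0.6, -0.036, 0, 0.002, 0, 0, 0], [-0.6, -0.031, 0, 0.002, 0, 0, 0], [-0.6, -0.023, 0, 0.001, 0, 0, 0], [-0.6, -0.015, 0, 0.001, 0, 0, 0], [-0.6, -0.008, 0, 0, 0, 0, 0], [-0.6, -0.003, 0, 0, 0, 0, 0], [-0.6, 0, 0, 0, 0, 0, 0], [-0.6, 0, 0, 0, 0, 0, 0], [-0.6, 0, 0, 0, 0, 0, 0], [-0.6, 0, 0, 0, 0, 0, 0]]
  ]
}}

```text
t: 7.22
position: [0.5872, -0.2432, 0.1179]
orientation: [[-0.049, 0.999, -0.0], [0.999, 0.049, 0.0], [0.0, -0.0, -1.0]]
wrist_force: [-0.1, -0.8, -0.4]
gripper_width: 0.801
finger_force: 0.1
```

Run:
```python
from h import *
st();print(spool("pics/s7.png"));st()
```

```text
t 7.225 rack [ 0.0014 -0.3451  0.1179] head 0.01 zz [-0.  0. -1.] F [-0.1 -0.8 -0.4] w 0.8 q [-29.  31.  89.   0.  60. -32.]
(-0.2612, [149, 167, 40, 33, 921], [169.3, 182.2])
t 7.275 rack [ 0.0014 -0.3452  0.1179] head 0.0 zz [-0.  0. -1.] F [ 1.2 -0.3 -0.1] w 0.8 q [-29.  31.  89.   0.  60. -32.]
```

View pics/s7.png

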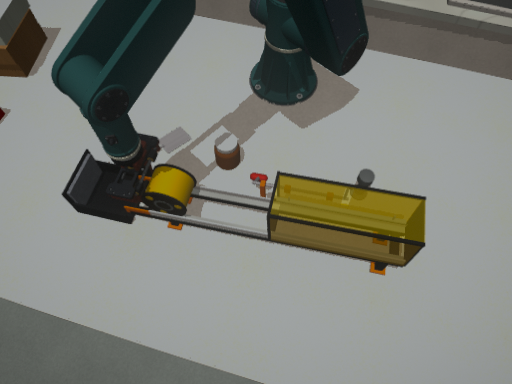

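The picture shows the spool resting against the fingers near (169,182), on the open rails and just uphill of the cradle. I'll hold it a little longer, then ease it down.

{"op": "move_arm", "data": {
  "motion": [
    [[-0.6, 0, 0, 0, 0, 0, 0], [-0.6, 0, 0, 0, 0, 0, 0], [-0.6, 0, 0, 0, 0, 0, 0], [-0.6, 0, 0, 0, 0, 0, 0], [-0.6, 0, 0, 0, 0, 0, 0], [-0.6, 0, 0, 0, 0, 0, 0], [-0.6, -0.003, 0, 0, 0, 0, 0], [-0.6, -0.006, 0, 0.0005, 0, 0, 0], [-0.6, -0.007, 0, 0.0005, 0, 0, 0], [-0.6, -0.007, 0, 0.0005, 0, 0, 0], [-0.6, -0.007, 0, 0.0005, 0, 0, 0], [-0.6, -0.007, 0, 0.0005, 0, 0, 0], [-0.6, -0.007, 0, 0, 0, 0, 0], [-0.6, -0.006, 0, 0, 0, 0, 0]]
  ]
}}

```text
t: 9.02
position: [0.5896, -0.294, 0.1154]
orientation: [[-0.049, 0.999, -0.0], [0.999, 0.049, -0.0], [-0.0, -0.0, -1.0]]
wrist_force: [0.4, -0.6, 0.4]
gripper_width: 0.801
finger_force: 0.1
```

Run:
```python
from h import *
st();print(spool("pics/s8.png"));st()
```

```text
t 9.025 rack [ 0.0014 -0.396   0.1154] head -0.02 zz [-0. -0. -1.] F [ 0.4 -0.6  0.4] w 0.8 q [-33.  32.  86.  -0.  62. -35.]
(-0.3099, [130, 164, 41, 34, 933], [151.3, 179.1])
t 9.075 rack [ 0.0015 -0.3969  0.1154] head -0.03 zz [ 0.    -0.001 -1.   ] F [ 0.7 -0.3  0.3] w 0.8 q [-33.  32.  86.  -0.  62. -35.]
```

{"op": "move_arm", "data": {
  "motion": [
    [[-0.6, -0.004, 0, 0, 0, 0, 0], [-0.6, -0.004, 0, 0, 0, 0, 0], [-0.6, -0.004, 0, 0, 0, 0, 0], [-0.6, -0.004, 0, 0, 0, 0, 0], [-0.6, -0.004, 0, 0, 0, 0, 0], [-0.6, -0.004, 0, 0, 0, 0, 0], [-0.6, -0.004, 0, 0, 0, 0, 0], [-0.6, -0.004, 0, 0, 0, 0, 0], [-0.6, -0.003, 0, 0, 0, 0, 0], [-0.6, -0.003, 0, 0, 0, 0, 0], [-0.6, 0, 0, 0, 0, 0, 0], [-0.6, 0, 0, 0, 0, 0, 0]]
  ]
}}

```text
t: 10.58
position: [0.5914, -0.3314, 0.1154]
orientation: [[-0.049, 0.999, -0.0], [0.999, 0.049, 0.0], [0.0, -0.0, -1.0]]
wrist_force: [-0.2, 0.3, -0.8]
gripper_width: 0.799
finger_force: 0.0
```

Run:
```python
from h import *
st();print(spool("pics/s9.png"));st()
a=cv2.imread("pics/s9.png")[130:250,50:230];cv2.imwrite("pics/s9z.png",cv2.resize(a,None,fx=4,fy=4,interpolation=cv2.INTER_CUBIC))
```

```text
t 10.575 rack [ 0.0013 -0.4334  0.1154] head -0.01 zz [-0.  0. -1.] F [-0.2  0.3 -0.8] w 0.8 q [-35.  34.  83.  -0.  63. -38.]
(-0.3346, [120, 163, 42, 33, 931], [142.2, 178.0])
t 10.625 rack [ 0.0014 -0.4334  0.1154] head -0.01 zz [-0. -0. -1.] F [ 0.1 -1.   0.4] w 0.8 q [-35.  34.  83.  -0.  63. -38.]
```

View pics/s9z.png

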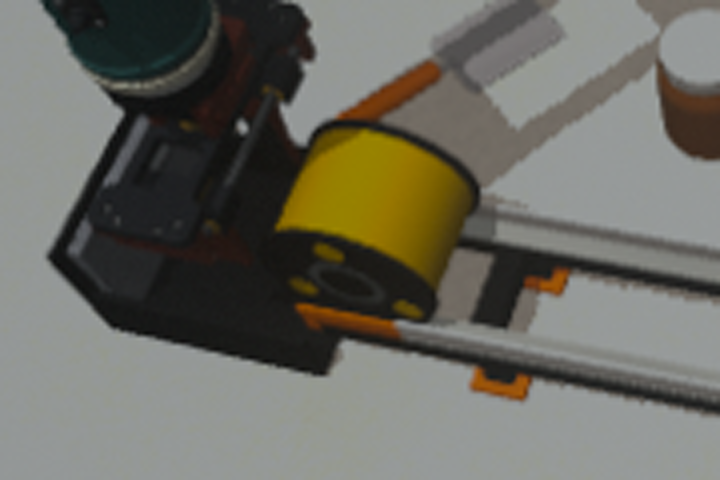

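Run:
```python
from h import *
s=cams.snapshot("scene")
o,d=ray(s,[(136.3,200.8)]);o=torack(o);d=torack(fromrack((0,0,0))+d[0]);
k=(.045-o[0])/d[0];print(o+k*d)
print(spool()); st()
```

```text
[ 0.045     -0.3509556  0.1047799]
(-0.3346, [120, 163, 42, 33, 935], [142.2, 178.0])
t 10.725 rack [ 0.0014 -0.4333  0.1154] head -0.0 zz [-0.  0. -1.] F [ 0.9  0.6 -0.7] w 0.8 q [-35.  34.  83.  -0.  63. -38.]
```

{"op": "move_arm", "data": {
  "motion": [
    [[-0.6, -0.005, 0, 0, 0, 0, 0], [-0.6, -0.01, 0, 0, 0, 0, 0], [-0.6, -0.01, 0, 0, 0, 0, 0], [-0.6, 0, 0, -0.01, 0, 0, 0], [-0.6, 0, 0, -0.03, 0, 0, 0], [-0.6, 0, 0, -0.05, 0, 0, 0], [-0.6, 0, 0, -0.05, 0, 0, 0], [-0.6, 0, 0, -0.03, 0, 0, 0], [-0.6, 0, 0, 0, 0, 0, 0], [-0.6, 0, 0, 0, 0, 0, 0]]
  ]
}}

```text
t: 11.98
position: [0.5921, -0.356, 0.2845]
orientation: [[-0.049, 0.999, -0.001], [0.999, 0.049, 0.001], [0.001, -0.001, -1.0]]
wrist_force: [-0.3, -0.4, -0.1]
gripper_width: 0.8
finger_force: 0.0
```

Run:
```python
from h import *
print(spool("pics/s10.png"));st()
s=cams.snapshot("top");cv2.imwrite("pics/t10.png",s["color"][:,:,::-1])
a=cv2.imread("pics/s10.png")[130:250,50:230];b=cv2.imread("pics/t10.png")[110:260,265:445]
cv2.imwrite("pics/z10.png",cv2.resize(np.hstack([a,b[:120]]),None,fx=2.2,fy=2.2,interpolation=cv2.INTER_CUBIC))
```

```text
(-0.3358, [120, 163, 42, 33, 931], [141.8, 177.7])
t 12.025 rack [ 0.0005 -0.4578  0.2837] head -0.01 zz [-0.002  0.002 -1.   ] F [ 0.   0.  -0.3] w 0.8 q [-37.  26.  71.  -0.  83. -40.]
```

View pics/z10.png

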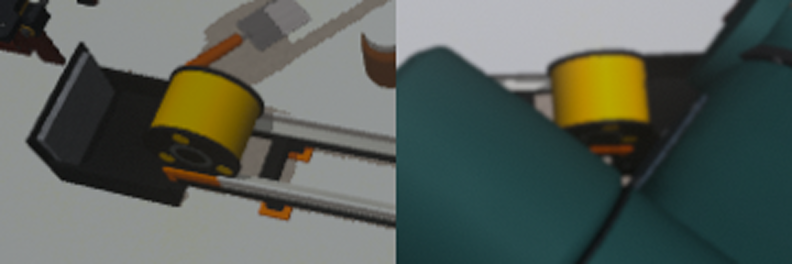

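The spool lies still in the cradle and square to the rails, with the hand clear. I'm handing in.

```bash
python3 -c "
from h import *
print(order.job_done())"
```

```text
the job is handed in; nothing more can be done
None
```

I pressed the lever down, caught the spool on the open rails and held it still. I then eased it into the cradle, took the hand clear and handed the job in. The last pictures show the spool at rest in the cradle, but I got no pass or fail verdict back.

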